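# Feed one blank to the V-stop of the marking fixture

### The job

Press the feeder's plunger all the way down once, smoothly, and let it come up, so that a single round blank comes out onto the plate. Then push that blank along the plate with the fingertips, without lifting it, until it sits fully home in the notch of the V-stop that faces it. Leave the rest of the blanks in the magazine and leave the jar, the screwdriver and the tape where they are.

Things in the scene. Friction and masses are not known exactly. Their poses are not given: they have to be found in the camera images.
- feeder: Fixed blank feeder, 141 x 50 mm. Front: open-topped square aluminium magazine, 40 mm high, window in front, with a stack of three blanks; behind: grey housing 50 mm high with the plunger. Origin: on the plate's top, on the stack's axis; own x points back to the plunger (at x = +62 mm). Spans x -25 to +116, y -25 to +25 mm. Blanks leave along its -x through the slot at the magazine's foot.
- plunger_top (a point): Centre of the top face of the plunger's black round knob, 34 mm across and 12 mm thick, standing on the housing; at rest the face is 93 mm above the plate. It is pressed straight down.
- plunger (a joint): Plunger travel in m: 0 up, 0.028 fully down (stop). Spring 3.6 to 5.3 N, with friction up to about 12 N in all; damping 40 N per m/s; comes up by itself in under 1 s. Its slide pushes the lowest blank out, 2.86 mm per mm: a full slow press leaves its centre 76 mm in front (-x) of the stack axis, 31 mm clear of the feeder; a fast press throws it farther. As the plunger rises the stack drops 10 mm.
- blank0_center (a point): Centre of the lowest blank in the magazine, the one the press ejects: a plain aluminium disc 40 mm across, 10 mm thick, 34 g (more or less), lying flat; centre 5 mm above the plate.
- blank1_center (a point): Centre of the second blank in the stack, an equal disc; it must stay in the magazine (it drops 10 mm).
- blank2_center (a point): Centre of the third and top blank in the stack, an equal disc; it stays in the magazine.
- vstop: Fixed steel V-stop on the plate, left or right of the feeder's mouth: 12 mm high, 72 mm long (own x), 48 mm wide (own y), with a 120 degree V notch 62 mm wide, 18 mm deep in each long side, opening along its +y and -y. Origin: centre of its underside, on the plate's top, 20 mm above the table (plate 400 x 580 mm, aluminium with a grid of dark dots).
- seat_a (a point): Where a blank's centre lies when it touches both faces of the notch that opens along the V-stop's +y: 29 mm from the V-stop's origin, 5 mm above the plate.
- seat_b (a point): The same for the notch that opens along the V-stop's -y.
- jar: Bystander: small closed jar, 44 mm across, 55 mm high, standing loose on the plate on the side of the feeder away from the V-stop. Origin: centre of its underside.
- driver: Bystander: a screwdriver about 160 mm long with a red handle, lying loose on the plate near the robot, about across its front. Origin: underside, along its middle.
- tape: Bystander: a roll of yellow tape lying flat on the plate towards its far right corner, 60 mm across, 18 mm high. Origin: centre of its underside.

How it is judged (in metres and radians):
On the way, in this order (a step that is already met when the one before it is completed fails the run):
1. the plunger is fully pressed and the lowest blank is out of the magazine (value of joint plunger above 0.0245 m and x of blank0_center in the frame of feeder below -0.06 m), for 0.02 s.
2. the plunger is up again and the blank lies on the plate in front of the feeder (value of joint plunger below 0.003 m and x of blank0_center in the frame of feeder below -0.06 m), for 0.1 s.
3. the blank sits in a notch of the V-stop ((horizontal distance between blank0_center and seat_a below 0.005 m or horizontal distance between blank0_center and seat_b below 0.005 m)), for 0.2 s.
At the end, for the whole second after the job is handed in: The ejected blank lies flat and at rest on the plate with its centre within 5 mm of the fully seated position in one of the V-stop's notches, the plunger is up (within 3 mm), and the next blank is in the magazine ((horizontal distance between blank0_center and seat_a below 0.005 m or horizontal distance between blank0_center and seat_b below 0.005 m) and height (world z) of blank0_center below 0.029 m and angle between blank0_center's own z axis and vertical below 0.1 rad and linear speed of blank0 below 0.01 m/s and value of joint plunger below 0.003 m and x of blank1_center in the frame of feeder between -0.012 and 0.012 m); the robot touches nothing.
It fails at once if the ejected blank is lifted more than 8 mm off the plate (height (world z) of blank0_center above 0.033 m).
It fails at once if another blank of the stack leaves its place in the magazine (moved more than 18 mm; its drop of 10 mm is allowed) (distance of any of blank1_center, blank2_center from where it was at the start of the episode above 0.018 m).
It fails at once if the jar, the screwdriver or the tape is moved more than 20 mm (distance of any of jar, driver, tape from where it was at the start of the episode above 0.02 m).
It also fails if it takes over 64 s, if anything falls off the work surface, if the arm or the gripper's body presses on something with over 40 N, if the wrist force passes 120 N, or if a joint passes its speed limit or range.

### The arm

A 7-joint arm with a two-finger parallel gripper is mounted at the origin on the work surface. World frame = base frame: x ahead of the robot, y to its left, z up, the work surface at z = 0. Lengths are in mm, angles in rad, forces in N, time in s.
With the tool pointing down it reaches from about 350 to 900 mm from the base axis. Payload 8.1 kg.
Tool frame: the origin (TCP) lies at the very end of the fingers, on their centre line; the grasp point (between the pads) lies ctrl.tcp_to_grasp behind it (ctrl.tcp_to_grasp is the distance from the TCP to the grasp point, in mm); y points along the fingers, z is the direction in which the jaws open and shut, and the axes are right-handed (so a half turn about y gives the same grasp; the last joint's range is limited). The gripper opens to 92 mm and grips with 3 to 60 N. Pads are 19 mm wide; open, the fingers measure 130 mm over their backs; the gripper's body (75 mm by 190 mm) begins 47 mm behind the grasp point.
Start: joints at [1.049, 0.434, 0.025, 1.573, -0.012, 1.134, -0.075], TCP at [254.144, -571.01, 226.742] pointing down, gripper open.
Joint ranges: [-2.62, 2.62], [-0.44, 2.09], [-1.27, 1.32], [0.08, 2.57], [-1.32, 4.46], [0.12, 2], [-2.74, 2.74]. Speed limits (rad/s): [2.22, 2.22, 3.01, 3.01, 3.14, 3.14, 3.14].

### API

Orientations are given as a unit quaternion [w, x, y, z].
In Python, from station import ctrl gives the robot as it stands.
- The arm moves only by the tool send_rows, never from a script. Its argument "moves" is text: rows parted by semicolons, each of 4 numbers parted by spaces: the shift along the tool's x, y, z in cm, then the turn about the tool's y in units of 5 degrees (1.0 is 5 degrees). In form: dx dy dz turn; .... A call has 1 to 10 rows; each row shifts and turns the commanded pose from where the row before left it, along the tool's axes as they then stand; what a row does not reach is not made up. A row lasts 1/12 s, in which the tool goes at most 41.7 mm and 7.16 degrees, less where a joint would pass 70% of its speed; a pose out of reach is approached as far as the arm can. A call with a gripper value outside its range is refused whole. "jaw" is the opening, from -1 (shut) to 1 (fully open), so that 0 is half open, set as the call begins (left out, the last holds). The fingers move at their own pace and stop on an object; the grip force is fixed at half the most. Time passes only in rows, so rows that do not move let the fingers close. It gives the time, the measured TCP pose, the force and the opening at its end, in the units of the state.
- ctrl.read_state(): the state, without advancing time (a new reading comes with each control period).
- ctrl.get_image(name): name is "scene" or "top"; returns a dict with "img" (384x512x3 uint8, red, green, blue), "K" (3x3 intrinsics, pixels), "camera_from_world" (4x4, takes a point from world to camera coordinates). Camera axes: x right, y down, z forward; pixel columns grow to the right and rows downward; lengths in mm; the calibration is good to about 2 mm. A picture is of the moment at which its call begins. There is no depth.
- ctrl.sign_off(): hands the job in, once; it reports no verdict.
The state is a dict: "time_s": time; "q": joint angles; "qd": joint speeds; "tau": joint torques, N m; "position": TCP position; "tool_rot": TCP orientation; "force": force on the tool from outside, world axes, zero at the start; "wrist_torque": the same for the moment, N m; "gripper_width": finger opening in mm.
Only numpy, scipy, OpenCV 4.12 (cv2) and the standard library are available. Lean on these libraries where they do the work, as an engineer would, in place of code of your own. Each camera call takes 0.05 s, during which the arm holds its last target.

## Working session

There is one attempt and no reset: what is moved stays moved. The work goes in short steps, Python scripts to look and compute and a tool call to move; the robot and the scene stay as the last step left them, time stands still between calls to the robot, and variables do not carry over. Pictures are saved under pics/ and viewed, and the job is handed in when it is done.

Besides the shell and the picture viewer there is one more tool, called after ">>>" as a command line: name --argument value ..., lists and objects as JSON in quotes. send_rows: Moves the arm, as the interface text tells. Its arguments: {"type":"object","properties":{"moves":{"type":"string"},"jaw":{"type":"number"}},"required":["moves"]}

```bash
mkdir -p pics; ls; python3 - <<'E'
from station import ctrl
import cv2
s=ctrl.read_state()
for k in s: print(k,s[k])
print(ctrl.tcp_to_grasp)
for n in("scene","top"):
    d=ctrl.get_image(n); cv2.imwrite(f"pics/{n}0.png",d["img"][:,:,::-1]); print(n,d["K"].tolist(),d["camera_from_world"].round(4).tolist())
E
```

```text
pics
time_s 0.0
q [ 1.04937657  0.43521062  0.02500298  1.57411473 -0.01158374  1.13399057
 -0.07508159]
qd [-0.00035375  0.00100346 -0.00048009  0.00067166  0.00080658  0.00033374
  0.00128081]
tau [ 2.36184405e-04 -6.67862320e+01  9.84945372e-01 -3.14468801e+01
 -6.06125663e-02  4.31261107e-02  2.09057107e-04]
position [ 253.89198462 -570.54089394  225.94618442]
tool_rot [ 0.14679615 -0.14714457  0.69219446 -0.691134  ]
force [-1.12242344 -1.16632576 -0.24803553]
wrist_torque [ 0.00133327 -0.06875637 -0.03355187]
gripper_width 91.55026179634581
18.8
scene [[460.8663304391456, 0.0, 252.48206256480145], [0.0, 460.8663304391456, 198.26353980211394], [0.0, 0.0, 1.0]] [[0.1914, 0.9815, -0.0057, -82.0154], [0.8469, -0.168, -0.5045, -422.7942], [-0.4961, 0.0917, -0.8634, 1227.8775], [0.0, 0.0, 0.0, 1.0]]
top [[472.4369771477298, 0.0, 260.77865996511156], [0.0, 472.4369771477298, 189.48354428919185], [0.0, 0.0, 1.0]] [[0.008, -1.0, 0.0021, -12.6671], [-0.9768, -0.0083, -0.2139, 540.67], [0.2139, -0.0004, -0.9768, 864.1415], [0.0, 0.0, 0.0, 1.0]]
```

View pics/scene0.png

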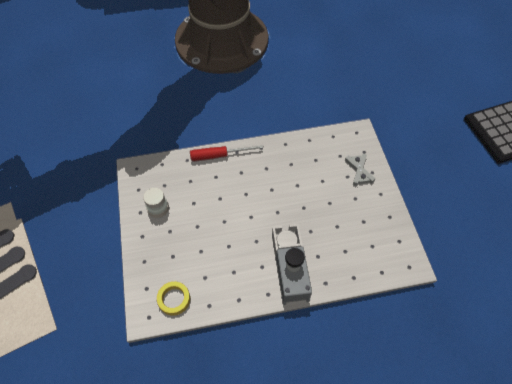

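View pics/top0.png

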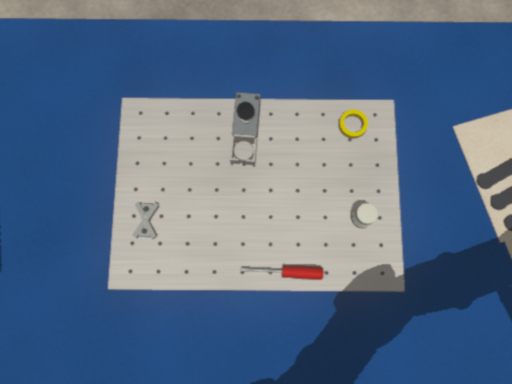

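```bash
cat > h.py <<'E'
import numpy as np, cv2
def cam(d): return np.array(d["K"]),np.array(d["camera_from_world"])
def ray(d,u,v,z):
    K,T=cam(d); R=T[:3,:3]; c=-R.T@T[:3,3]
    r=R.T@np.linalg.solve(K,[u,v,1.]); return c+r*(z-c[2])/r[2]
def proj(d,p):
    K,T=cam(d); q=K@(T[:3,:3]@np.array(p,float)+T[:3,3]); return q[:2]/q[2]
def crop(d,u0,v0,u1,v1,f,name):
    im=np.ascontiguousarray(d["img"][v0:v1,u0:u1,::-1]); cv2.imwrite(name,cv2.resize(im,None,fx=f,fy=f,interpolation=cv2.INTER_CUBIC))
E
python3 - <<'E'
from h import *
from station import ctrl
t=ctrl.get_image("top"); s=ctrl.get_image("scene")
import numpy as np
a=[]
crop(t,120,185,175,255,8,"pics/tv.png"); crop(t,215,85,275,175,6,"pics/tf.png")
crop(s,335,140,385,195,8,"pics/sv.png"); crop(s,260,215,320,310,6,"pics/sf.png")
E
```

```text
(no output)
```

View pics/tv.png

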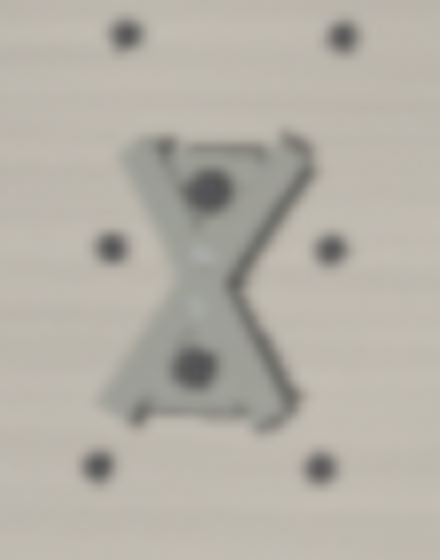

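View pics/tf.png

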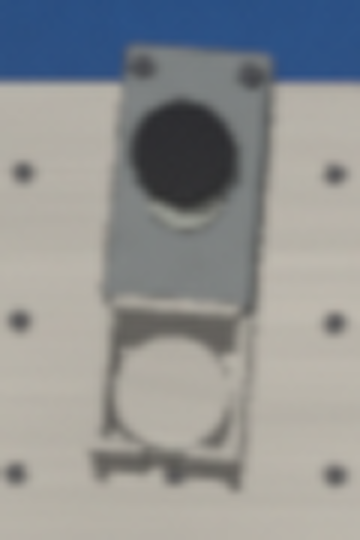

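View pics/sf.png

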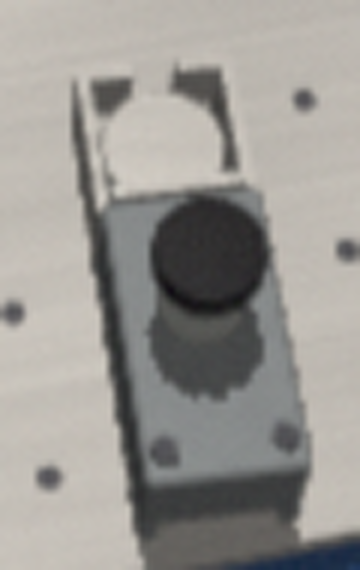

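View pics/sv.png

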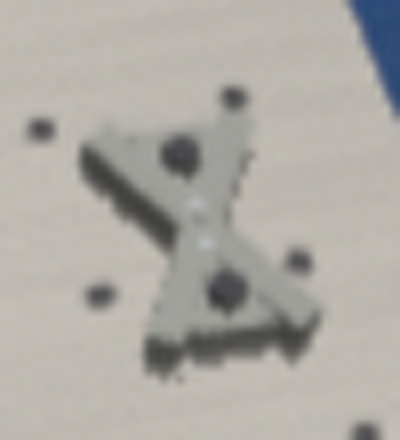

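```bash
python3 - <<'E'
from h import *
from station import ctrl
t=ctrl.get_image("top"); s=ctrl.get_image("scene")
def cv(x,y,u0,v0,f): return u0+(x+.5)/f-.5, v0+(y+.5)/f-.5
# vstop bolts
for n,d,pts,o,f in(("top",t,[(209,191),(194,368)],(120,185),8),("scene",s,[(180,155),(227,290)],(335,140),8)):
    P=[ray(d,*cv(x,y,*o,f),32) for x,y in pts]; m=(P[0]+P[1])/2; v=P[0]-P[1]
    print(n,"vstop",P[0][:2].round(1),P[1][:2].round(1),m[:2].round(1),np.hypot(*v[:2]).round(1),np.degrees(np.arctan2(v[1],v[0])).round(1))
# V corners top view
P=[ray(t,*cv(x,y,120,185,8),32)[:2].round(1) for x,y in[(125,150),(308,165),(105,405),(295,405),(180,283),(232,284)]];print(P)
# knob
for n,d,box in(("top",t,(225,95,262,128)),("scene",s,(280,243,308,272))):
    u0,v0,u1,v1=box; g=d["img"][v0:v1,u0:u1].astype(int).max(2); m=(g<70).astype(np.uint8)
    k,l,st,c=cv2.connectedComponentsWithStats(m); i=1+np.argmax(st[1:,4]); 
    cc=c[i]+[u0,v0]; print(n,"knob px",cc,st[i],"at z107",ray(d,*cc,107).round(1)[:2])
# housing corners/ feeder axis in top, z=70 top of housing; magazine z=60
for x,y in[(130,46),(271,57),(105,300),(248,312)]: print("hous",ray(t,*cv(x,y,215,85,6),70)[:2].round(1))
for x,y in[(115,305),(238,318),(93,452),(240,462)]: print("mag",ray(t,*cv(x,y,215,85,6),60)[:2].round(1))
print("blank top", ray(t,*cv(172,391,215,85,6),50)[:2].round(1), ray(s,*cv(163,148,260,215,6),50)[:2].round(1))
for x,y in[(111,196),(260,195),(140,482),(305,468)]: print("hous s",ray(s,*cv(x,y,260,215,6),70)[:2].round(1))
for n,d,u,v,z in(("jar",t,367,214,75),("jar s",s,154,198,75),("tape",t,353.5,123.5,38),("tape s",s,173,297,38),("drv tip",t,242,268,25),("drv end",t,322,272,30)): print(n,ray(d,u,v,z)[:2].round(1))
from scipy.spatial.transform import Rotation as R
q=ctrl.read_state()["tool_rot"]; print(R.from_quat(np.roll(q,-1)).as_matrix().round(3))
E
```

```text
top vstop [506.  220.7] [461.7 221.8] [483.8 221.2] 44.3 -1.3
scene vstop [462.6 222.7] [506.5 221.7] [484.5 222.2] 43.9 178.7
[array([516.2, 242.3]), array([512.8, 196.4]), array([452.4, 243.1]), array([452.8, 196.4]), array([482.8, 226.5]), array([482.7, 213.6])]
top knob px [245.22321429 110.35267857] [ 12   7  17  18 224] at z107 [685.3  22.9]
scene knob px [294.37748344 257.64569536] [  5   5  20  20 302] at z107 [688.7  23.6]
hous [738.8  42.9]
hous [735.2  -4.5]
hous [648.9  49.5]
hous [645.2   2.3]
mag [650.6  46.7]
mag [646.5   5.7]
mag [599.7  52.9]
mag [596.7   4.5]
blank top [624.   27.6] [626.6  28.1]
hous s [648.2   5.5]
hous s [656.7  50.3]
hous s [738.  -6.]
hous s [743.2  41.9]
jar [ 491.3 -210. ]
jar s [ 501.9 -208.7]
tape [ 686.1 -198.2]
tape s [ 693.3 -197.8]
drv tip [390.7  27.2]
drv end [ 384.  -128.4]
[[-0.914 -0.     0.407]
 [-0.407  0.    -0.914]
 [ 0.    -1.    -0.001]]
```

>>> send_rows --moves "0 0 0 -1.32;0 0 0 -1.32;0 0 0 -1.32;0 0 0 -1.32;0 0 0 -1.32;0 0 0 -1.32;0 0 0 -1.32;0 0 0 -1.32;0 0 0 -1.32;0 0 0 -1.32" --jaw -1

```text
time_s: 1.13
position: [254.1, -571.0, 226.6]
tool_rot: [0.501, -0.501, 0.499, -0.499]
force: [0.7, 0.2, -0.2]
gripper_width: 29.8
```

>>> send_rows --moves "-2.9 0 2.1 0;-2.9 0 2.1 0;-2.9 0 2.1 0;-2.9 0 2.1 0;-2.9 0 2.1 0;-2.9 0 2.1 0;-2.9 0 2.1 0;-2.9 0 2.1 0;-2.9 0 2.1 0;-2.9 0 2.1 0"

```text
time_s: 1.97
position: [464.9, -279.6, 226.9]
tool_rot: [-0.5, 0.5, -0.5, 0.5]
force: [0.6, -0.9, -0.6]
gripper_width: 0.4
```

>>> send_rows --moves "-2.9 0 2.1 0;-2.9 0 2.1 0;-2.9 0 2.1 0;-2.9 0 2.1 0;-2.9 0 2.1 0;-2.9 0 2.1 0;-2.9 0 2.1 0;-2.9 0 2.1 0;-2.9 0 2.1 0;-2.9 0 2.1 0"

```text
time_s: 2.8
position: [675.0, 10.3, 226.6]
tool_rot: [-0.5, 0.5, -0.5, 0.5]
force: [0.7, 0.4, -0.0]
gripper_width: 0.4
```

>>> send_rows --moves "0 0 0 0;0 0 0 0"

```text
time_s: 2.97
position: [674.7, 12.1, 226.1]
tool_rot: [0.501, -0.501, 0.5, -0.499]
force: [-0.2, -0.8, 0.7]
gripper_width: 0.7
```

>>> send_rows --moves "-1.3 0 1.3 0;0 2.5 0 0;0 2.5 0 0;0 2.5 0 0;0 1.5 0 0;0 1 0 0;0 0 0 0;0 0 0 0"

```text
time_s: 3.63
position: [687.2, 21.0, 127.0]
tool_rot: [-0.5, 0.5, -0.5, 0.5]
force: [-0.8, -0.3, 0.5]
gripper_width: 0.4
```

```bash
python3 - <<'E'
from h import *
from station import ctrl
t=ctrl.get_image("top"); s=ctrl.get_image("scene"); print(ctrl.read_state()["position"])
crop(t,190,60,300,175,5,"pics/t1.png"); crop(s,240,190,340,310,5,"pics/s1.png")
E
```

```text
[688.09070283  21.64793699 128.31436977]
```

View pics/s1.png

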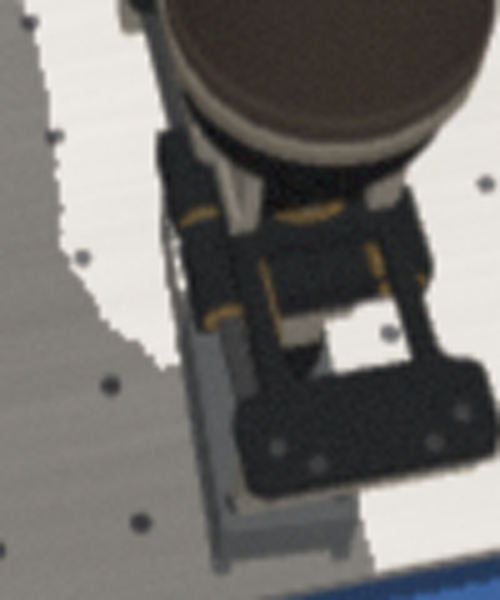

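View pics/t1.png

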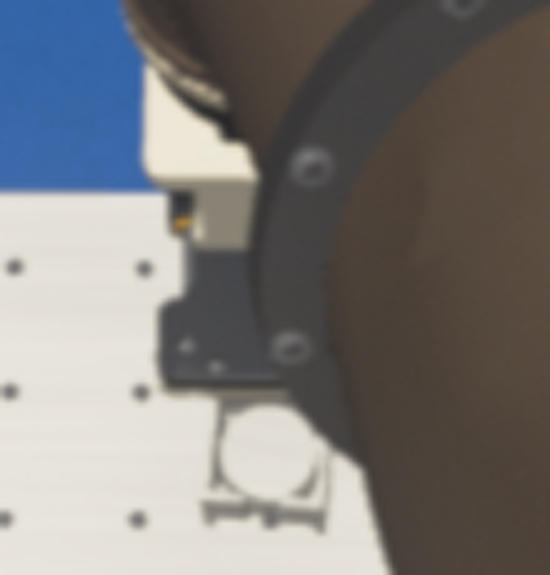

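>>> send_rows --moves "0 0.4 0 0;0 0.4 0 0;0 0.2 0 0;0 0.15 0 0;0 0.15 0 0;0 0.15 0 0;0 0.15 0 0;0 0.15 0 0;0 0.15 0 0;0 0.15 0 0"

```text
time_s: 4.57
position: [687.3, 22.0, 107.0]
tool_rot: [-0.5, 0.5, -0.5, 0.5]
force: [-3.9, 0.4, 8.3]
gripper_width: 0.6
```

>>> send_rows --moves "0 0.15 0 0;0 0.15 0 0;0 0.15 0 0;0 0.15 0 0;0 0.15 0 0;0 0.15 0 0;0 0.15 0 0;0 0.15 0 0;0 0.15 0 0;0 0.15 0 0"

```text
time_s: 5.4
position: [687.2, 21.9, 91.8]
tool_rot: [-0.5, 0.5, -0.5, 0.5]
force: [-2.9, -0.3, 6.8]
gripper_width: 0.4
```

>>> send_rows --moves "0 0.15 0 0;0 0.15 0 0;0 0.15 0 0;0 0.1 0 0"

```text
time_s: 5.73
position: [687.2, 22.0, 86.3]
tool_rot: [-0.5, 0.5, -0.5, 0.5]
force: [-2.3, -1.0, 6.8]
gripper_width: 0.4
```

>>> send_rows --moves "0 0.1 0 0;0 0.1 0 0;0 0.05 0 0;0 0 0 0"

```text
time_s: 6.07
position: [687.3, 22.0, 85.3]
tool_rot: [-0.5, 0.5, -0.5, 0.5]
force: [-7.6, -1.3, 16.7]
gripper_width: 0.2
```

>>> send_rows --moves "0 0 0 0;0 -0.3 0 0;0 -0.3 0 0;0 -0.4 0 0;0 -0.5 0 0;0 -0.5 0 0;0 -0.8 0 0;0 -1.5 0 0;0 -2 0 0;0 -3 0 0"

```text
time_s: 6.9
position: [685.9, 21.6, 175.1]
tool_rot: [-0.499, 0.501, -0.501, 0.499]
force: [0.7, -1.2, -0.7]
gripper_width: 0.8
```

>>> send_rows --moves "4 0 -2 0;4 0 -2 0;4 0 -2 0;4 0 -2 0;0 0 0 0;0 0 0 0" --jaw -0.35

```text
time_s: 7.4
position: [611.6, -131.1, 176.7]
tool_rot: [-0.498, 0.499, -0.501, 0.502]
force: [0.7, 1.0, -0.9]
gripper_width: 29.3
```

```bash
python3 - <<'E'
from h import *
from station import ctrl
t=ctrl.get_image("top"); s=ctrl.get_image("scene"); print(ctrl.read_state()["position"],ctrl.read_state()["gripper_width"])
cv2.imwrite("pics/t2.png",t["img"][:,:,::-1]);cv2.imwrite("pics/s2.png",s["img"][:,:,::-1])
crop(t,215,85,275,215,4,"pics/t2c.png"); crop(s,240,180,320,280,6,"pics/s2c.png")
E
```

```text
[ 613.14264841 -126.32714569  176.78692149] 29.90993506541302
```

View pics/s2.png

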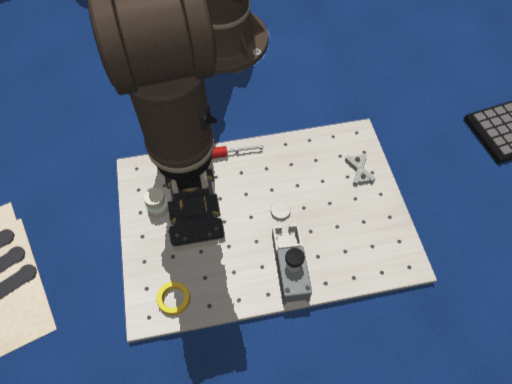

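View pics/t2.png

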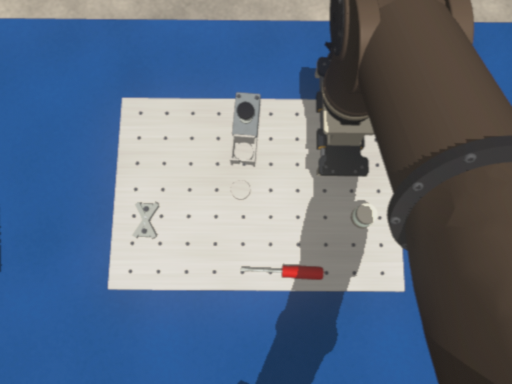

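```bash
python3 - <<'E'
from h import *
from station import ctrl
t=ctrl.get_image("top"); s=ctrl.get_image("scene")
print(ray(t,241,190,30)[:2],ray(s,281,211.5,30)[:2],proj(t,[549,34,30]),proj(s,[549,34,30]))
crop(t,215,150,275,215,8,"pics/t3c.png"); crop(s,250,185,310,235,8,"pics/s3c.png")
E
```

```text
[545.60015019  31.6109285 ] [555.36350466  34.05943766] [239.84340754 188.34217562] [280.27312949 208.79732557]
```

View pics/t3c.png

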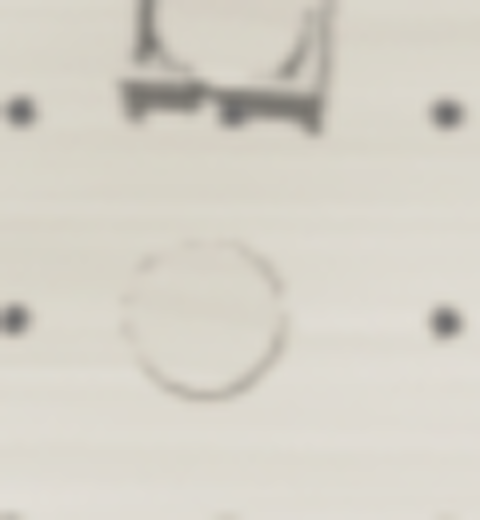

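View pics/s3c.png

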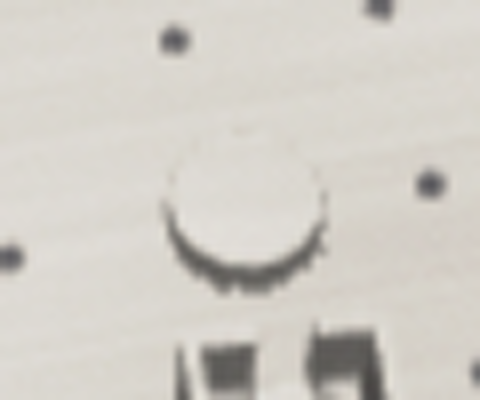

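>>> send_rows --moves "-2.4 0 -1.6 0;-2.4 0 -1.6 0;-2.4 0 -1.6 0;-2.4 0 -1.6 0;0 2.5 0 0;0 2.5 0 0;0 2.5 0 0;0 2.5 0 0;0 0 0 0;0 0 0 0"

```text
time_s: 8.43
position: [548.2, -29.7, 75.6]
tool_rot: [-0.5, 0.501, -0.5, 0.499]
force: [0.5, -0.5, -0.1]
gripper_width: 30.1
```

```bash
python3 - <<'E'
from station import ctrl
import numpy as np
print(np.mean([ctrl.read_state()["position"] for _ in range(10)],0))
E
```

```text
[548.16915946 -29.66139267  75.64871304]
```

>>> send_rows --moves "0 1.5 0 0;0 1.5 0 0;0 1.0 0 0;0 0.5 0 0;0 0.3 0 0;0 0.1 0 0;0 0 0 0;0 0 0 0"

```text
time_s: 9.1
position: [549.2, -31.1, 27.9]
tool_rot: [-0.5, 0.5, -0.5, 0.5]
force: [0.1, -0.5, -0.1]
gripper_width: 29.8
```

```bash
python3 - <<'E'
from h import *
from station import ctrl
t=ctrl.get_image("top"); s=ctrl.get_image("scene"); print(ctrl.read_state()["position"])
crop(t,190,130,310,240,5,"pics/t4.png"); crop(s,200,150,320,270,5,"pics/s4.png")
E
```

```text
[549.07643966 -31.15036055  27.7678887 ]
```

View pics/s4.png

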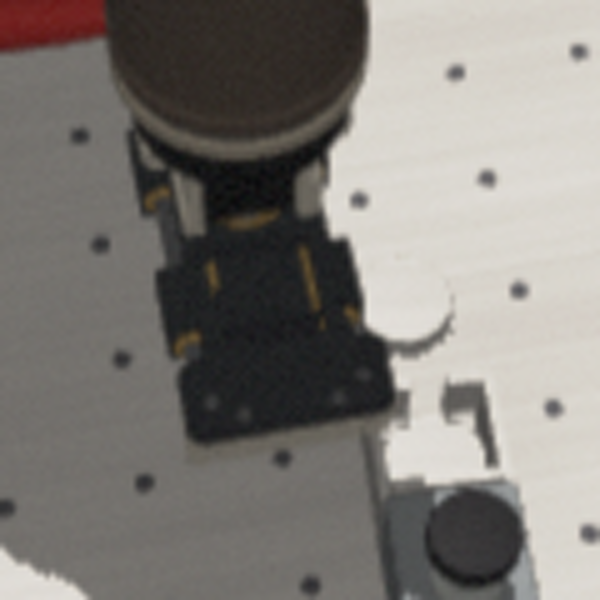

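View pics/t4.png

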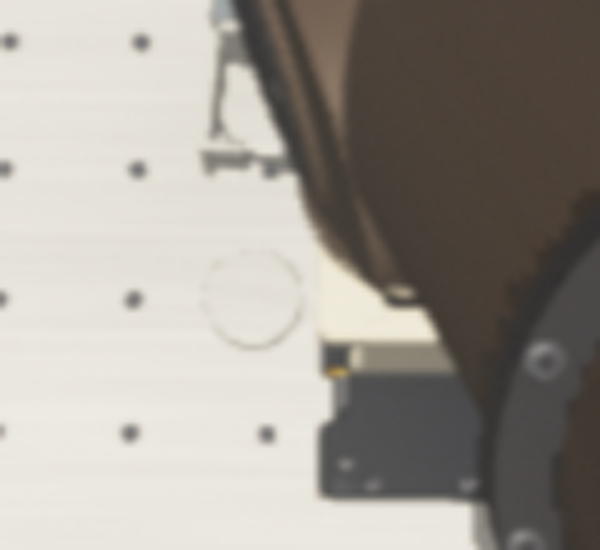

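>>> send_rows --moves "0 0.2 0 0;0 0.15 0 0;-0.7 0 0 0;-0.7 0 0 0;-0.7 0 0 0;-0.6 0 0 0;-0.5 0 0 0;-0.4 0 0 0;-0.4 0 0 0;-0.4 0 0 0"

```text
time_s: 10.03
position: [548.8, 13.2, 23.7]
tool_rot: [-0.5, 0.5, -0.5, 0.5]
force: [1.2, -0.4, -0.4]
gripper_width: 29.7
```

>>> send_rows --moves "-0.4 0 0 0;-0.4 0 0 0;-0.4 0 0 0;-0.4 0 0 0;0 0 0 0"

```text
time_s: 10.45
position: [548.7, 30.1, 23.8]
tool_rot: [0.5, -0.5, 0.5, -0.5]
force: [0.2, 0.4, 0.4]
gripper_width: 29.7
```

```bash
python3 - <<'E'
from h import *
from station import ctrl
s=ctrl.get_image("scene");t=ctrl.get_image("top"); S=ctrl.read_state(); print(S["position"],S["force"])
crop(s,220,130,320,250,5,"pics/s5.png")
crop(t,190,130,290,230,5,"pics/t5.png")
E
```

```text
[548.71829484  29.03738653  23.73570646] [0.25022801 0.37165491 0.66278332]
```

View pics/s5.png

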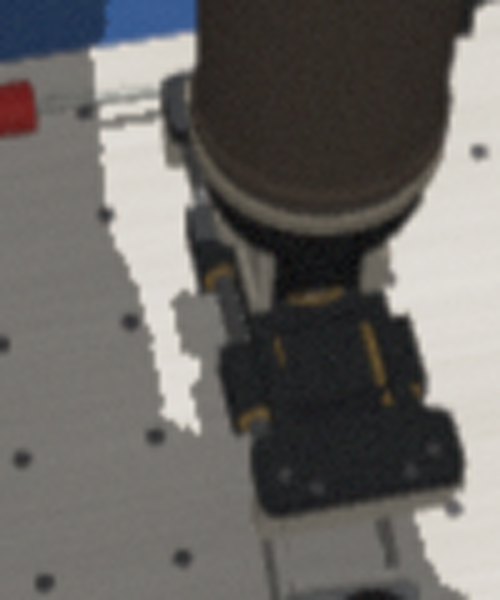

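View pics/t5.png

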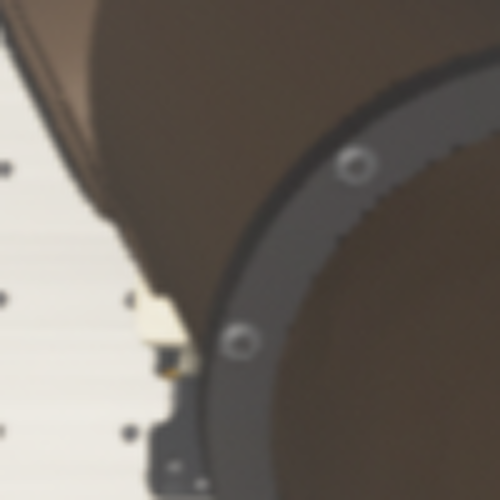

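>>> send_rows --moves "-0.45 0 -0.1 0;-0.45 0 -0.2 0;-0.45 0 -0.25 0;-0.45 0 -0.25 0;-0.45 0 -0.25 0;-0.45 0 -0.25 0;-0.45 0 -0.25 0;-0.45 0 -0.25 0;-0.45 0 -0.25 0;-0.45 0 -0.25 0"

```text
time_s: 11.38
position: [525.5, 74.3, 23.7]
tool_rot: [-0.5, 0.5, -0.5, 0.5]
force: [-0.2, -1.1, -0.0]
gripper_width: 29.7
```

```bash
python3 - <<'E'
from h import *
from station import ctrl
s=ctrl.get_image("scene");t=ctrl.get_image("top"); S=ctrl.read_state(); print(S["position"],S["force"])
crop(s,240,120,390,270,4,"pics/s6.png")
crop(t,110,130,270,260,4,"pics/t6.png")
p=np.array(S["position"])
print(proj(s,[p[0],p[1]+22.7,30]),proj(t,[p[0],p[1]+22.7,30]))
E
```

```text
[525.20490784  75.02698245  23.76935401] [-0.04422448 -0.53603064  0.10975547]
[307.87980139 193.63638105] [207.84974315 199.6660185 ]
```

View pics/s6.png

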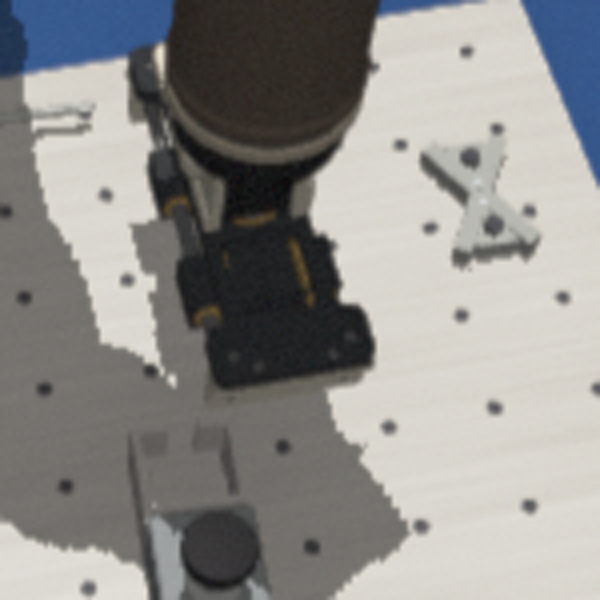

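View pics/t6.png

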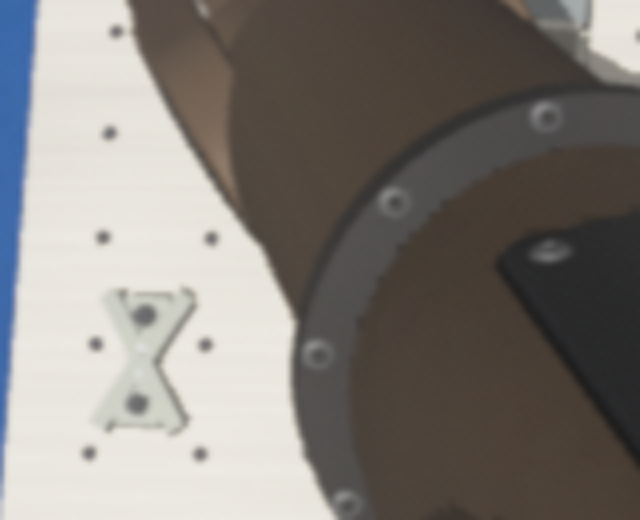

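>>> send_rows --moves "2 0 0 0;3 0 0 0;3 0 0 0;0 0 0 0;0 0 0 0"

```text
time_s: 11.9
position: [525.7, -8.8, 23.6]
tool_rot: [-0.499, 0.499, -0.501, 0.501]
force: [0.4, 0.2, 0.5]
gripper_width: 29.7
```

```bash
python3 - <<'E'
from h import *
from station import ctrl
s=ctrl.get_image("scene");t=ctrl.get_image("top"); S=ctrl.read_state(); print(S["position"],S["force"])
crop(s,240,120,390,270,4,"pics/s7.png")
crop(t,110,130,270,260,4,"pics/t7.png")
print(proj(s,[525,97.5,30]))
E
```

```text
[525.82330891  -5.71878544  23.76740649] [ 0.05881623 -0.03915091 -0.82016197]
[307.74805355 193.57112233]
```

View pics/s7.png

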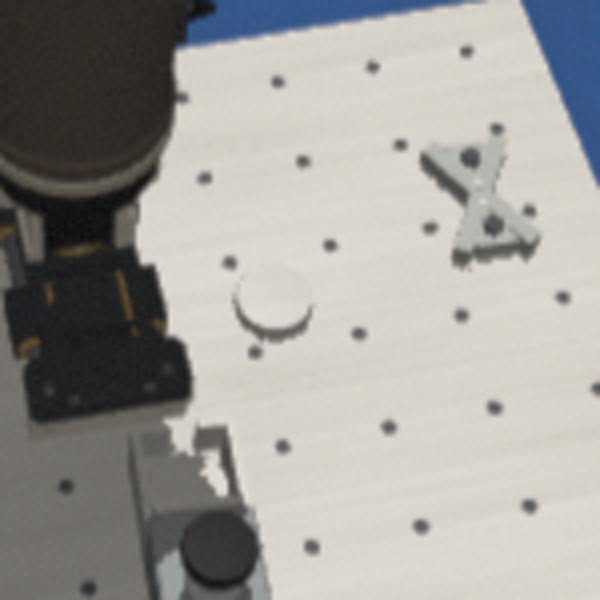

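View pics/t7.png

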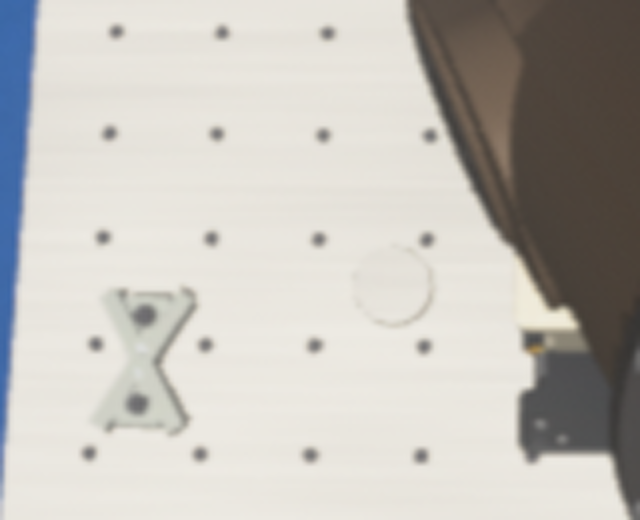

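>>> send_rows --moves "-2 0 0 0;-2.5 0 0 0;-1.5 0 0 0;-0.7 0 0 0;-0.5 0 0 0;-0.4 0 0 0;-0.4 0 -0.1 0;-0.4 0 -0.2 0;-0.45 0 -0.25 0;-0.45 0 -0.25 0"

```text
time_s: 12.83
position: [517.4, 86.6, 23.7]
tool_rot: [-0.5, 0.5, -0.5, 0.5]
force: [0.1, -0.8, -0.2]
gripper_width: 30.0
```

>>> send_rows --moves "-0.45 0 -0.25 0;-0.45 0 -0.25 0;-0.45 0 -0.25 0;-0.45 0 -0.25 0;-0.45 0 -0.25 0;-0.45 0 -0.25 0;-0.45 0 -0.25 0;-0.45 0 -0.25 0;-0.45 0 -0.25 0;-0.45 0 -0.25 0"

```text
time_s: 13.67
position: [492.5, 132.3, 23.7]
tool_rot: [-0.5, 0.5, -0.5, 0.5]
force: [-0.4, 0.8, 0.8]
gripper_width: 29.8
```

>>> send_rows --moves "-0.4 0 -0.2 0;-0.4 0 -0.2 0;-0.4 0 -0.2 0;-0.4 0 -0.2 0;-0.4 0 -0.1 0;-0.3 0 0 0;-0.3 0 0 0;-0.3 0 0 0;-0.2 0 0 0;0 0 0 0"

```text
time_s: 14.5
position: [483.8, 163.5, 23.7]
tool_rot: [0.5, -0.5, 0.5, -0.5]
force: [0.0, 0.3, 0.4]
gripper_width: 29.9
```

```bash
python3 - <<'E'
from h import *
from station import ctrl
s=ctrl.get_image("scene");t=ctrl.get_image("top"); S=ctrl.read_state(); print(S["position"],S["force"])
crop(s,300,120,400,220,6,"pics/s8.png")
crop(t,110,170,190,270,6,"pics/t8.png")
E
```

```text
[483.77229543 162.85067255  23.6787659 ] [-0.31423431 -0.7696765   0.38974193]
```

View pics/s8.png

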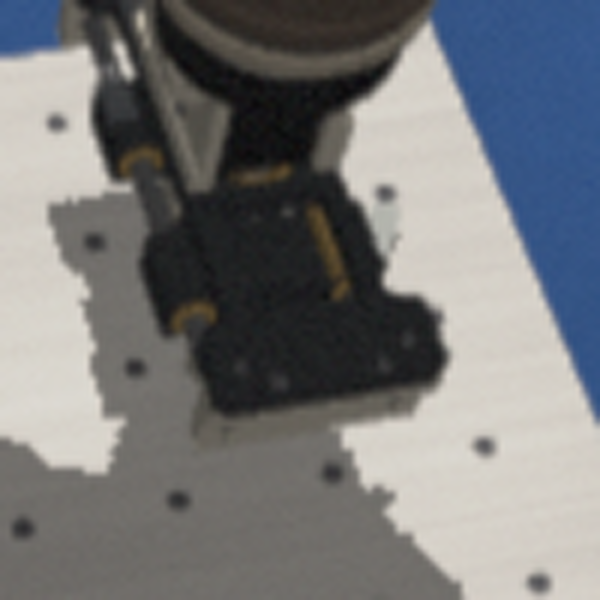

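View pics/t8.png

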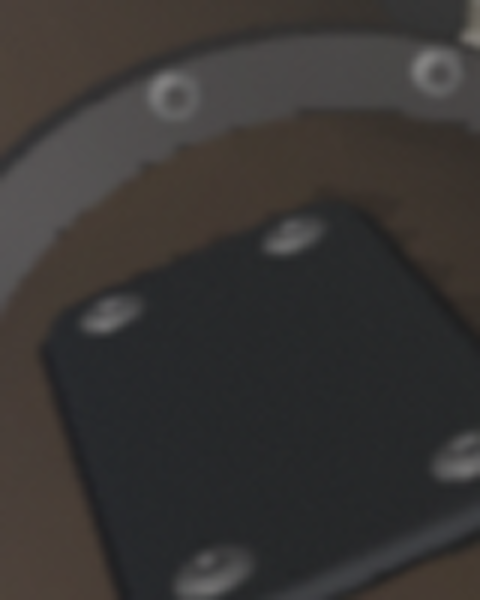

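Occluded, so I continue gently on force feedback: the noise is about 1 N and contact with the V-stop should show in −y.

>>> send_rows --moves "-0.2 0 0 0;-0.2 0 0 0;-0.1 0 0 0;0 0 0 0"

```text
time_s: 14.93
position: [483.7, 168.2, 23.7]
tool_rot: [0.5, -0.5, 0.5, -0.5]
force: [1.0, -0.3, -0.7]
gripper_width: 29.9
```

>>> send_rows --moves "-0.1 0 0 0;-0.1 0 0 0;0 0 0 0"

```text
time_s: 15.18
position: [483.8, 169.9, 23.7]
tool_rot: [-0.5, 0.5, -0.5, 0.5]
force: [-0.2, -1.4, -0.2]
gripper_width: 29.5
```

>>> send_rows --moves "-0.1 0 0 0;0 0 0 0"

```text
time_s: 15.35
position: [483.8, 170.4, 23.7]
tool_rot: [-0.5, 0.5, -0.5, 0.5]
force: [0.8, -1.9, -0.2]
gripper_width: 29.5
```

>>> send_rows --moves "-0.1 0 0 0;0 0 0 0"

```text
time_s: 15.52
position: [484.0, 170.9, 23.7]
tool_rot: [-0.499, 0.5, -0.5, 0.501]
force: [0.8, -4.1, 0.9]
gripper_width: 29.6
```

>>> send_rows --moves "-0.1 0 0 0;-0.1 0 0 0;0 0 0 0;0 0 0 0"

```text
time_s: 15.85
position: [484.1, 171.5, 23.6]
tool_rot: [-0.499, 0.5, -0.5, 0.501]
force: [2.0, -8.9, 2.0]
gripper_width: 29.6
```

Blocked at TCP y ≈ 171 (predicted 170). Withdraw slowly straight back, then look.

>>> send_rows --moves "0.2 0 0 0;0.3 0 0 0;0.5 0 0 0;1 0 0 0;2 0 0 0;3 0 0 0;3 -2 0 0;3 -3 0 0;3 -3 0 0;3 -3 0 0"

```text
time_s: 16.68
position: [482.7, -16.3, 133.1]
tool_rot: [0.5, -0.5, 0.5, -0.5]
force: [1.5, -1.1, 0.1]
gripper_width: 30.2
```

```bash
python3 - <<'E'
from h import *
from station import ctrl
s=ctrl.get_image("scene");t=ctrl.get_image("top"); S=ctrl.read_state(); print(S["position"],S["force"])
cv2.imwrite("pics/s9f.png",s["img"][:,:,::-1])
crop(s,325,135,395,205,8,"pics/s9.png")
crop(t,120,180,190,255,8,"pics/t9.png")
print(proj(s,[483.5,192.7,30]),proj(t,[483.5,192.7,30]))
E
```

```text
[485.72581565 -20.54874534 135.89392102] [ 0.76029643  0.05847953 -0.86671554]
[346.3095159 169.6545992] [159.35346723 219.88041578]
```

View pics/s9.png

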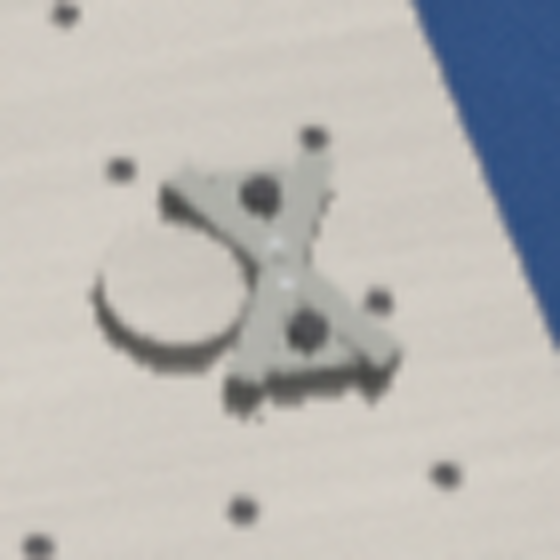

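View pics/t9.png

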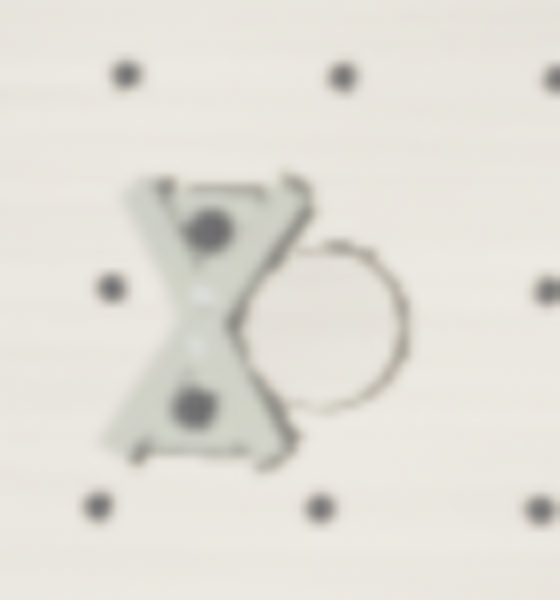

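View pics/s9f.png

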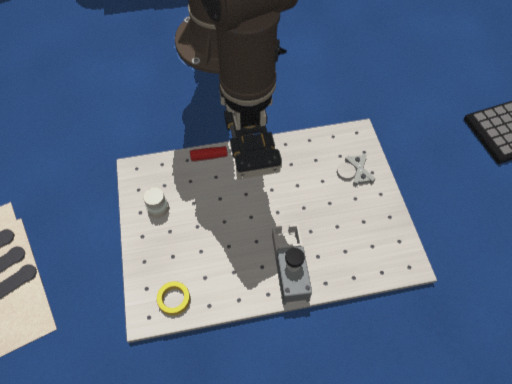

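>>> send_rows --moves "0 0 0 0;0 0 0 0;0 0 0 0;0 0 0 0;0 0 0 0;0 0 0 0"

```text
time_s: 17.28
position: [483.4, -13.7, 131.5]
tool_rot: [-0.5, 0.501, -0.5, 0.499]
force: [0.4, -0.2, 0.2]
gripper_width: 29.8
```

```bash
python3 - <<'E'
from station import ctrl
print(ctrl.read_state()["time_s"],ctrl.read_state()["force"]); print(ctrl.sign_off())
E
```

```text
17.2833 [ 0.44633438 -0.18020103  0.19415688]
the job is handed in; nothing more can be done
None
```

I pressed the plunger once, slowly, until the force rose at its stop. It came back up and one blank was left on the plate in front of the feeder. I then pushed that blank along the plate between two fingertips held 30 mm apart, into the notch facing the feeder, until it stopped moving. At that point the force on it was about 9 N. I backed the arm off and handed the job in at 17.3 s.

**Last checks:**
- **Blank:** both cameras show it lying flat against both notch faces. In the top view, its gap to the tip of the notch is about 2.7 mm, where a fully seated blank should show 3.1 mm. Its centre is about 1.3 mm from the seat position I worked out, which is within the calibration error.
- **Plunger and magazine:** the plunger is up, and no other blank is out on the plate. I did not measure the next blank's position in the magazine.
- **Bystanders:** the jar and the tape appear where they were. The arm hides part of the screwdriver in the last picture, but its handle appears unmoved.
- **Disagreements:** the two cameras differed by about 3 mm on the knob's position and by a few mm on the blank's; neither affected the result. No check failed.

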